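# Seat and hold down the cover of a fryer oil filter pan

### The job

Pick up the steel filter cover by its blue handle, carry it to the oil filter pan and feel about with it, square to the pan, until it drops onto the brass locating pin that it hides. Then press it down so that the orange sprung seat goes fully home, and finish while still gripping the handle and pressing the cover down, as a colleague will close the clamps. Leave the shaker, the sauce bottle and the bowl alone.

Things in the scene. Friction and masses are not known exactly. Their poses are not given: they have to be found in the camera images.
- cover: Loose steel filter cover, about 0.4 kg, starting flat on the sheet pan: flat plate 100 mm (its x) by 130 mm (its y), 6 mm thick, a 44 mm square boss up to 21 mm, an arched handle. Origin: centre of the plate's underside; z up. There, hidden from above, a blind round socket opens: 16 mm wide with a 1 mm chamfer at the mouth, 18 mm deep.
- cover_handle (a point): Middle of the cover's blue handle bar, 62 mm above the cover's origin. The bar is 108 mm long along the cover's y, 16 mm thick (along x, grip across this) and 16 mm high; posts 10 mm wide stand at 47 mm either side of its middle; 33 mm of free height between the boss and the bar.
- pan: Fixed aluminium oil filter pan, 220 mm (its x) by 260 mm (its y), rim 55 mm high (lip 8 mm outwards), walls and floor 4 mm. Origin: centre of its underside; z up. In its middle stand a dark suction box, the orange sprung seat and the brass locating pin.
- pin_about (a point): Point fixed to the pan, over its centre, at the height of the brass pin's top: 53 mm above the pan's origin, 8 mm above the unpressed seat. The pin is fixed, 12 mm in diameter, with a 1 mm bevel round its flat top. It is NOT accurately here: it stands up to 7 mm off along the pan's x and up to 7 mm along its y, differently each time. Seen from above until the cover hides it.
- seat_center (a point): Centre of the top plane of the unpressed seat, fixed to the pan, 45 mm above the pan's origin. The seat is an orange rectangular frame, 80 mm along the pan's x by 112 mm along y, round the pin. The cover's underside rests on it once the pin is in the socket; the cover's x and y then lie along the pan's x and y (either way round).
- seat (a joint): How far the orange seat is pressed down, m: 0 up, 0.006 fully home (a hard stop). Sprung: it starts to sink at 7.5 N and is home at 16.5 N, of which the cover's own weight gives about 4 N.
- tray: Fixed dark baked-on sheet pan, 250 mm (its x) by 310 mm (its y), rim 18 mm high, floor 4 mm thick. Origin: centre of its underside. The cover lies on it at the start.
- shaker: Steel seasoning shaker, 66 mm across, 110 mm tall, origin at the centre of its underside. A bystander.
- sauce: Red sauce bottle, 60 mm across, 150 mm tall, origin at the centre of its underside. A bystander.
- bowl: Small steel bowl, 110 mm across, 50 mm tall, origin at the centre of its underside. A bystander.
Not all that is in view belongs to the job. What is shaped like the cover but green, purple or red is not meant.

How it is judged:
By the outcome, as a careful person would: the job done as asked, in the order asked, and still so for the second after the job is handed in, while the arm keeps its last pose, push and grip.
It also fails if it takes over 61 s, if anything falls off the work surface, if the arm or the gripper's body presses on something with over 40 N, if the wrist force passes 120 N, or if a joint passes its speed limit or range.

### The arm

A 6-joint arm with a two-finger parallel gripper is mounted at the origin on the work surface. World frame = base frame: x ahead of the robot, y to its left, z up, the work surface at z = 0. Lengths are in mm, angles in rad, forces in N, time in s.
With the tool pointing down it reaches from about 350 to 775 mm from the base axis. Payload 7.3 kg.
Tool frame: the origin (TCP) lies between the finger pads; the fingertips stand 22 mm ahead of it and the grasp point (between the pads) lies 3 mm ahead of it (nose_length is the distance from the TCP to the fingertips, in mm); z points along the fingers, y is the direction in which the jaws open and shut (so a half turn about z gives the same grasp; the last joint's range is limited). The gripper opens to 92 mm and grips with 3 to 60 N. Pads are 19 mm wide; open, the fingers measure 130 mm over their backs; the gripper's body (75 mm by 190 mm) begins 47 mm behind the grasp point.
Start: joints at [1.151, 0.342, 1.524, -0, 1.275, -0.146], TCP at [141.939, 505.466, 248.741] pointing down, gripper open.
Joint ranges: [-2.53, 2.53], [-0.77, 2.02], [0.04, 2.7], [-1, 4.14], [0.28, 2.66], [-3.11, 3.11]. Speed limits (rad/s): [2.57, 2.57, 3.14, 3.14, 3.14, 3.14].

### API

Orientations are given as [roll, pitch, yaw] about the fixed x, y, z axes, in that order (R = Rz(yaw) Ry(pitch) Rx(roll)).
In Python, from plant import get_obs, capture, close_job, nose_length gives the robot as it stands.
- The arm moves only by the tool step_arm, never from a script. Its argument "increments" is text: rows parted by semicolons, each of 7 numbers parted by spaces: the turn, a rotation vector about the tool's x, y, z in rad, then the shift along the tool's x, y, z in mm, then the opening, from -1 (shut) to 1 (fully open). A call has 1 to 20 rows; each row is the pose to reach, as a shift and turn from the pose commanded when the call began, along the tool's axes at that moment; what a row does not reach only later rows make up. A row lasts 1/8 s, in which the tool goes at most 62.5 mm and 10.7 degrees, less where a joint would pass 70% of its speed; a pose out of reach is approached as far as the arm can. A call with a gripper value outside its range is refused whole. The fingers move at their own pace and stop on an object; the grip force is fixed at half the most. Time passes only in rows, so rows that repeat a pose let the fingers close. It gives the time, the measured TCP pose, the force and the opening at its end, in the units of the state.
- get_obs(): the state, without advancing time (a new reading comes with each control period).
- capture(name): name is "scene" or "top" or "wrist"; returns a dict with "frame" (420x560x3 uint8, red, green, blue), "K" (3x3 intrinsics, pixels), "distortion" ([k1, k2, p1, p2, k3] as OpenCV has them; the pictures are not rectified), "extrinsics" (4x4, takes a point from world to camera coordinates); the wrist camera has in their place "tool_from_camera" (4x4, takes a point from camera to tool coordinates, whose origin is the TCP and whose axes are the flange's). Camera axes: x right, y down, z forward; pixel columns grow to the right and rows downward; lengths in mm; the calibration is good to about 2 mm. A picture is of the moment at which its call begins: read the wrist's pose just before it. There is no depth.
- close_job(): hands the job in, once; it reports no verdict.
The state is a dict: "time": time; "joint_positions": joint angles; "dq": joint speeds; "tau": joint torques, N m; "tool_pos": TCP position; "tcp_rot": TCP orientation; "contact_force": force on the tool from outside, world axes, zero at the start; "moment": the same for the moment, N m; "grip_width": finger opening in mm.
Only numpy, scipy, OpenCV 4.12 (cv2) and the standard library are available. Lean on these libraries where they do the work, as an engineer would, in place of code of your own. Each camera call takes 0.05 s, during which the arm holds its last target.

## Working session

There is one attempt and no reset: what is moved stays moved. The work goes in short steps, Python scripts to look and compute and a tool call to move; the robot and the scene stay as the last step left them, time stands still between calls to the robot, and variables do not carry over. Pictures are saved under pics/ and viewed, and the job is handed in when it is done.

Besides the shell and the picture viewer there is one more tool, called after ">>>" as name(argument=value, ...), one argument or row to a line, values as JSON. step_arm: Moves the arm, as the interface text tells. Its arguments: {"type":"object","properties":{"increments":{"type":"string"}},"required":["increments"]}

```bash
ls; mkdir -p pics
python3 - <<'E'
from plant import *
import cv2, numpy as np
print(get_obs(), nose_length if not callable(nose_length) else nose_length())
for n in ["scene","top","wrist"]:
    c=capture(n); cv2.imwrite(f"pics/{n}0.png",c["frame"][:,:,::-1])
    print(n,c["K"],c["distortion"],c.get("extrinsics",c.get("tool_from_camera")))
E
```

```text
pics
{'time': 0.0, 'joint_positions': array([ 1.15100508e+00,  3.42733364e-01,  1.52503074e+00,  1.60336526e-05,
        1.27538551e+00, -1.46024549e-01]), 'dq': array([-3.54472548e-04, -9.03293750e-05, -1.18948326e-03,  6.53893109e-04,
        4.49855911e-04, -3.96147651e-04]), 'tau': array([-3.27432990e-04, -4.31254399e+01, -2.44220710e+01,  7.16917310e-02,
        5.59974660e-02, -1.02032270e-04]), 'tool_pos': array([141.77083861, 505.10606133, 248.03462292]), 'tcp_rot': array([-3.14005449e+00, -2.41716055e-04,  2.86782109e+00]), 'contact_force': array([-0.07019187,  1.17302727,  0.99547392]), 'moment': array([ 0.02919936, -0.01054053,  0.01946256]), 'grip_width': 91.7614091721367} 22.0
scene [[461.95224142   0.         283.67537474]
 [  0.         461.95224142 209.92433493]
 [  0.           0.           1.        ]] [-0.0703913  0.         0.         0.         0.       ] [[-2.37574578e-01  9.71153289e-01 -2.04843575e-02  7.65112957e+00]
 [ 6.14407059e-01  1.33902669e-01 -7.77543595e-01 -2.96242500e+02]
 [-7.52371109e-01 -1.97310326e-01 -6.28495306e-01  1.80973875e+03]
 [ 0.00000
[... 283 characters left out ...]
1  4.72892937e-03  1.52155421e+02]
 [-9.96843714e-01  2.51182350e-02 -7.53105861e-02  5.18379088e+02]
 [ 7.51663826e-02 -6.63792743e-03 -9.97148912e-01  1.59633874e+03]
 [ 0.00000000e+00  0.00000000e+00  0.00000000e+00  1.00000000e+00]]
wrist [[331.02950928   0.         277.41293726]
 [  0.         331.02950928 210.77958249]
 [  0.           0.           1.        ]] [-0.07580624  0.          0.          0.          0.        ] [[ 3.83803862e-04 -9.67065707e-01 -2.54526564e-01  6.78139324e+01]
 [ 9.99999825e-01  2.56378092e-04  5.33811999e-04  1.90951576e-01]
 [-4.50976244e-04 -2.54526724e-01  9.67065635e-01 -1.35018583e+02]
 [ 0.00000000e+00  0.00000000e+00  0.00000000e+00  1.00000000e+00]]
```

View pics/scene0.png

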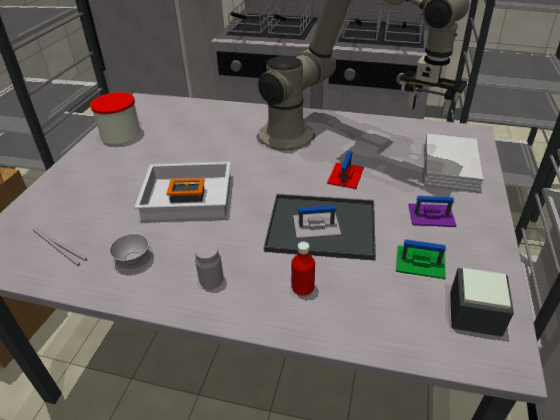

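View pics/top0.png

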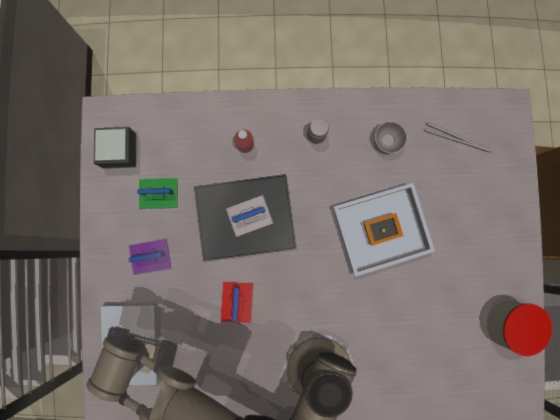

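View pics/wrist0.png

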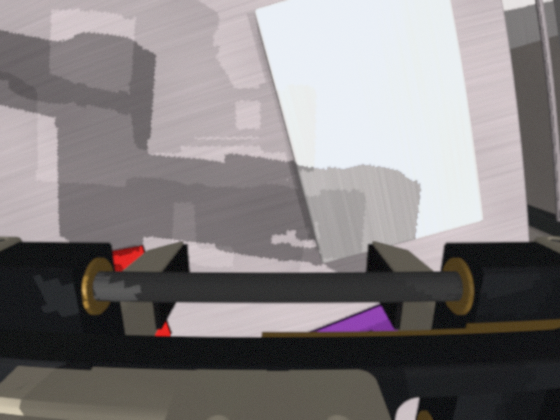

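The top view shows the steel cover near (248,215) on the dark tray. The pan is near (383,229), with the orange seat and the pin inside it. The decoys are green (157,192), purple (150,256) and red (237,302). Next I measure positions.

```bash
cat > h.py <<'E'
from plant import *
import cv2, numpy as np
from scipy.spatial.transform import Rotation as Rn
def ext(c,obs=None):
    if "extrinsics" in c: return np.array(c["extrinsics"])
    o=obs; T=np.eye(4); T[:3,:3]=Rn.from_euler('xyz',o["tcp_rot"]).as_matrix(); T[:3,3]=o["tool_pos"]
    return np.linalg.inv(T@np.array(c["tool_from_camera"]))
def ray(c,E,uv,z):
    p=cv2.undistortPoints(np.array(uv,float).reshape(-1,1,2),np.array(c["K"]),np.array(c["distortion"])).reshape(-1,2)
    d=np.c_[p,np.ones(len(p))]@E[:3,:3]; o=-E[:3,:3].T@E[:3,3]
    return o+d*((z-o[2])/d[:,2])[:,None]
def proj(c,E,P):
    return cv2.projectPoints(np.array(P,float).reshape(-1,1,3),cv2.Rodrigues(E[:3,:3])[0],E[:3,3],np.array(c["K"]),np.array(c["distortion"]))[0].reshape(-1,2)
def rect(pts):
    r=cv2.minAreaRect(np.array(pts[:,:2],np.float32)); return r
def comps(m,amin=20):
    n,l,s,ce=cv2.connectedComponentsWithStats(m.astype(np.uint8))
    return [(l==i,s[i],ce[i]) for i in range(1,n) if s[i][4]>=amin]
E
python3 - <<'E'
from h import *
c=capture("top");E=ext(c);f=c["frame"];hsv=cv2.cvtColor(f,cv2.COLOR_RGB2HSV)
H,S,V=[hsv[:,:,i].astype(int) for i in range(3)]
blue=(H>100)&(H<130)&(S>120)
for m,s,ce in comps(blue):
    cn=np.argwhere(m)[:,::-1]; P=ray(c,E,cn,70); print("blue",ce.round(1),s[4],rect(P))
org=(H>5)&(H<22)&(S>150)
for m,s,ce in comps(org):
    if s[0]>330 and s[0]<420:
        cn=np.argwhere(m)[:,::-1]; print("orange",ce,s[4],rect(ray(c,E,cn,45)))
cv2.imwrite("pics/crop.png",cv2.resize(f[160:290,180:450,::-1],None,fx=2.9,fy=2.9,interpolation=cv2.INTER_CUBIC))
c=capture("scene");E=ext(c);f=c["frame"]
cv2.imwrite("pics/crops.png",cv2.resize(f[150:260,130:380,::-1],None,fx=3.1,fy=3.1,interpolation=cv2.INTER_CUBIC))
hsv=cv2.cvtColor(f,cv2.COLOR_RGB2HSV)
H,S,V=[hsv[:,:,i].astype(int) for i in range(3)]
for m,s,ce in comps((H>100)&(H<130)&(S>120)):
    cn=np.argwhere(m)[:,::-1]; print("S blue",ce.round(1),s[4],rect(ray(c,E,cn,66)))
for m,s,ce in comps((H>5)&(H<22)&(S>150)):
    cn=np.argwhere(m)[:,::-1]; print("S or",ce.round(1),s[4],rect(ray(c,E,cn,45)))
E
```

```text
blue [153.2 190.9] 152 ((601.5472412109375, 523.1393432617188), (101.858642578125, 16.244075775146484), 89.6366195678711)
blue [248.  214.2] 146 ((517.8729858398438, 218.59771728515625), (14.506793975830078, 103.08030700683594), 18.60847282409668)
blue [141.9 257. ] 109 ((389.954345703125, 559.7427978515625), (14.976776123046875, 87.7474136352539), 11.241929054260254)
blue [235.  303.9] 121 ((233.88153076171875, 266.7110290527344), (11.362234115600586, 101.8485107421875), 85.26671600341797)
orange [382.88333333 228.59444444] 360 ((461.37371826171875, -219.25558471679688), (76.65155792236328, 110.95845794677734), 15.3202543258667)
S blue [346.3 160.6] 106 ((239.93911743164062, 266.9705505371094), (18.272193908691406, 127.29660034179688), 85.39974212646484)
S blue [435.2 199.2] 207 ((393.8831481933594, 553.9120483398438), (31.092262268066406, 106.75249481201172), 9.300577163696289)
S blue [316.4 209.1] 258 ((515.0576171875, 217.85174560546875), (33.85077667236328, 109.03010559082031), 18.107206344604492)
S blue [424.4 245.4] 284 ((603.3925170898438, 523.6658325195312), (27.320127487182
[... 215 characters left out ...]
623.3245239257812), (53.60365295410156, 18.750524520874023), 78.89157104492188)
S or [  9.4 185.2] 404 ((576.5528564453125, -800.8348388671875), (265.3816833496094, 78.92522430419922), 40.226661682128906)
S or [185.8 187.2] 395 ((464.29443359375, -216.67462158203125), (91.57744598388672, 113.73575592041016), 15.998847007751465)
S or [ 28.  314.7] 521 ((1016.695556640625, -395.93353271484375), (168.48486328125, 74.62091064453125), 58.32176208496094)
S or [  2.9 349.3] 39 ((1127.9520263671875, -383.3232116699219), (44.04848861694336, 15.243753433227539), 39.04617691040039)
S or [  4.1 360.4] 56 ((1156.3702392578125, -360.4705505371094), (27.6920108795166, 20.84564208984375), 68.17308807373047)
```

View pics/crop.png

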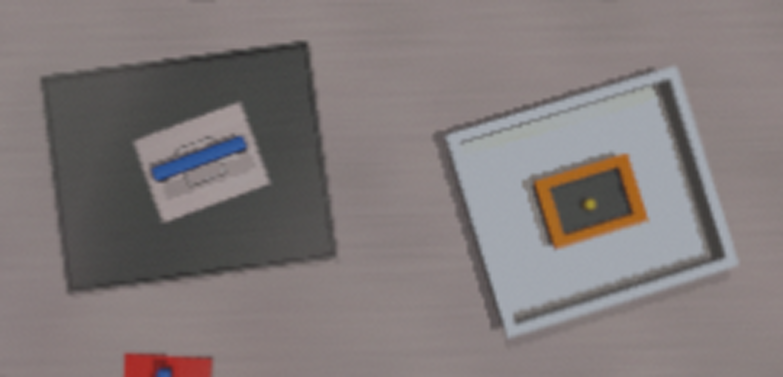

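View pics/crops.png

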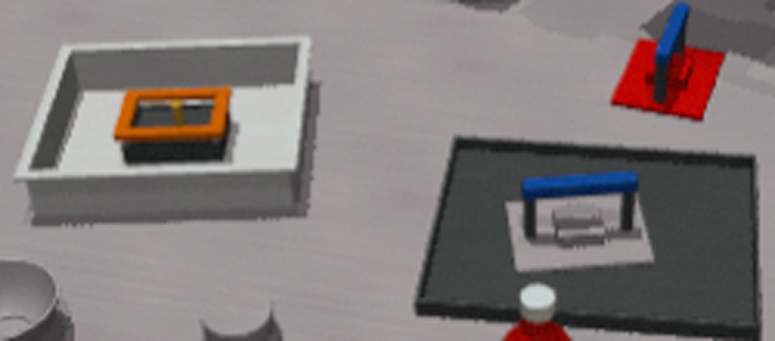

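```bash
cat >> h.py <<'E'
def inc(target,yaw,o=None):
    """tool-frame shift/turn from measured pose to tool-down target (mm, deg yaw)"""
    o=o or get_obs(); R=Rn.from_euler('xyz',o["tcp_rot"])
    T=Rn.from_euler('xyz',[np.pi,0,np.radians(yaw)])
    return (R.inv()*T).as_rotvec().round(4), R.inv().apply(np.array(target)-o["tool_pos"]).round(2)
E
python3 - <<'E'
from h import *
print(inc([516,218,245],108.6))
E
```

```text
(array([-6.000e-04,  2.000e-04,  9.723e-01]), array([-437.89, -175.42,    3.47]))
```

>>> step_arm(
  increments="0 0 0.15 -55 -22 0 1;0 0 0.3 -110 -44 1 1;0 0 0.45 -165 -66 1 1;0 0 0.6 -220 -88 2 1;0 0 0.75 -275 -110 2 1;0 0 0.9 -330 -132 3 1;0 0 0.972 -385 -154 3 1;0 0 0.972 -420 -168 3 1;0 0 0.972 -438 -175.4 3 1;0 0 0.972 -438 -175.4 3 1;0 0 0.972 -438 -175.4 3 1",
)

```text
time: 1.62
tool_pos: [515.1, 219.2, 245.7]
tcp_rot: [-3.141, -0.001, 1.897]
contact_force: [0.6, -0.5, -0.4]
grip_width: 92.1
```

Run:
```python
from h import *
o=get_obs();c=capture("wrist");E=ext(c,o);f=c["frame"];cv2.imwrite("pics/w1.png",f[:,:,::-1])
print(o["time"],o["tool_pos"],np.degrees(o["tcp_rot"]),o["dq"].round(3))
hsv=cv2.cvtColor(f,cv2.COLOR_RGB2HSV);H,S,V=[hsv[:,:,i].astype(int) for i in range(3)]
for m,s,ce in comps((H>100)&(H<130)&(S>120),200):
    cn=np.argwhere(m)[:,::-1]; print("blue",ce.round(1),s,rect(ray(c,E,cn,74)))
```

```text
1.625 [515.11276139 219.18052256 245.7469685 ] [-1.79970304e+02 -3.29464295e-02  1.08692334e+02] [ 0.008 -0.006 -0.    -0.001 -0.001 -0.004]
blue [31.3 64.9] [   0   43   66   41 1123] ((261.6387634277344, 265.83319091796875), (15.74498176574707, 70.03227996826172), 84.07311248779297)
blue [276.7 195.2] [ 269  142   16  109 1647] ((514.4576416015625, 218.89639282226562), (14.81412410736084, 105.02197265625), 18.99711036682129)
```

View pics/w1.png

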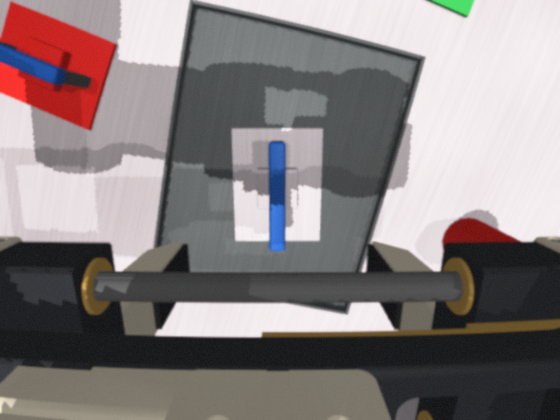

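The wrist view shows the bar running from (277,142) to (277,250). The camera gives its centre at (514.5,218.9), angle 19.0°, length 105 and width 15. That agrees with the other cameras. I'll descend and grip.

>>> step_arm(
  increments="0 0 -0.005 0 -0.7 45 1;0 0 -0.005 0 -0.7 95 1;0 0 -0.005 0 -0.7 140 1;0 0 -0.005 0 -0.7 165 1;0 0 -0.005 0 -0.7 177 1;0 0 -0.005 0 -0.7 177 1;0 0 -0.005 0 -0.7 177 -1;0 0 -0.005 0 -0.7 177 -1;0 0 -0.005 0 -0.7 177 -1;0 0 -0.005 0 -0.7 177 -1;0 0 -0.005 0 -0.7 177 -1;0 0 -0.005 0 -0.7 177 -1",
)

```text
time: 3.18
tool_pos: [515.5, 217.9, 68.7]
tcp_rot: [-3.142, -0.0, 1.901]
contact_force: [-0.2, 0.1, -0.5]
grip_width: 36.6
```

>>> step_arm(
  increments="0 0 0 0 0 0 -1;0 0 0 0 0 0 -1;0 0 0 0 0 0 -1;0 0 0 0 0 0 -1",
)

```text
time: 3.68
tool_pos: [515.4, 217.9, 68.7]
tcp_rot: [-3.141, -0.0, 1.901]
contact_force: [-1.1, -0.0, 0.9]
grip_width: 15.4
```

>>> step_arm(
  increments="0 0 0 0 0 -10 -1;0 0 0 0 0 -35 -1;0 0 0 0 0 -80 -1;0 0 0 0 0 -125 -1;0 0 0 0 0 -150 -1;0 0 0 0 0 -150 -1;0 0 0 0 0 -150 -1",
)

```text
time: 4.55
tool_pos: [514.7, 217.7, 217.3]
tcp_rot: [-3.139, -0.0, 1.901]
contact_force: [0.8, 0.2, -5.4]
grip_width: 15.6
```

Run:
```python
from h import *
o=get_obs();c=capture("wrist");E=ext(c,o);f=c["frame"];cv2.imwrite("pics/w2.png",f[:,:,::-1])
print(o["time"],o["tool_pos"],np.degrees(o["tcp_rot"]),o["contact_force"],o["moment"],o["grip_width"])
hsv=cv2.cvtColor(f,cv2.COLOR_RGB2HSV);H,S,V=[hsv[:,:,i].astype(int) for i in range(3)]
c=capture("top");E=ext(c);f=c["frame"];hsv=cv2.cvtColor(f,cv2.COLOR_RGB2HSV);H,S,V=[hsv[:,:,i].astype(int) for i in range(3)]
# pin: brass yellow
sub=(slice(215,245),slice(365,402))
print(H[215:245:1,372:396][8:22].tolist()) if 0 else None
b=np.zeros(H.shape,bool); b[218:240,372:395]=((H>22)&(H<34)&(S>110))[218:240,372:395]
for m,s,ce in comps(b,3): print("pin?",s,ce,ray(c,E,[ce],53))
# inner dark box & pan lip
lip=(S<60)&(V>140)
org=(H>5)&(H<22)&(S>150)
cv2.imwrite("pics/top2.png",cv2.resize(f[170:290,320:450,::-1],None,fx=5,fy=5,interpolation=cv2.INTER_NEAREST))
```

```text
4.55 [514.72120467 217.72773629 217.33219766] [-1.79857135e+02 -1.39327629e-02  1.08908654e+02] [ 0.79859781  0.20736582 -5.41768093] [-0.05345909  0.04900896  0.00435397] 15.630275116880782
pin? [382 229   3   3   9] [383. 230.] [[ 456.66615444 -216.84253881   53.        ]]
```

View pics/w2.png

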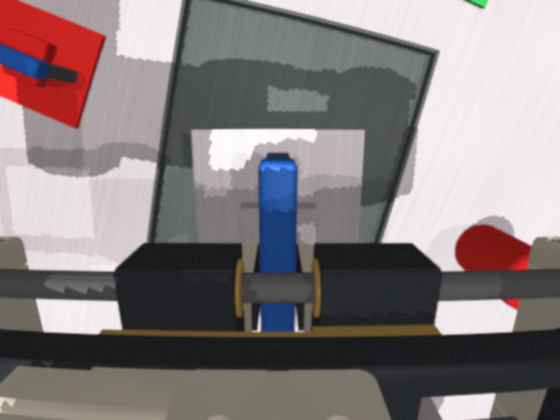

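View pics/top2.png

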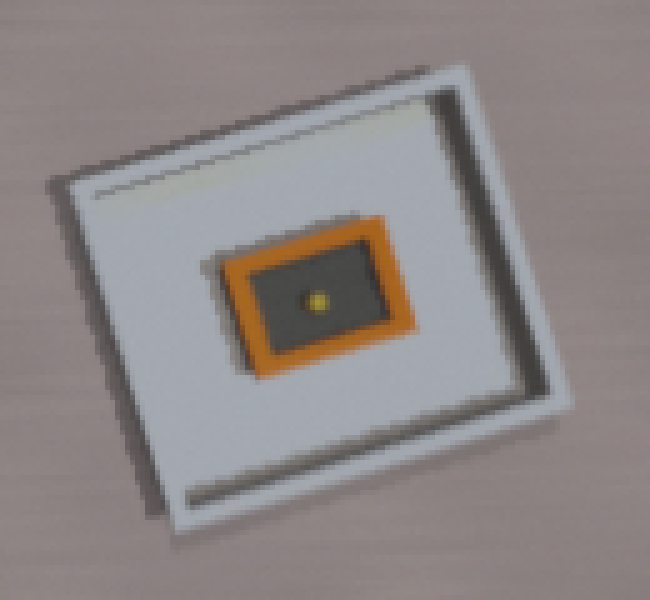

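The wrist view shows the blue bar held square between the pads, with the plate's front edge at row 130 (columns 192–364). The top view shows the pin at (383,230). Next I work out where the cover sits in the grip, and the move to view the pin ahead of the cover.

Run:
```python
from h import *
o=get_obs();c=capture("wrist");E=np.linalg.inv(np.array(c["tool_from_camera"]))  # tool coords
f=c["frame"];hsv=cv2.cvtColor(f,cv2.COLOR_RGB2HSV);H,S,V=[hsv[:,:,i].astype(int) for i in range(3)]
g=cv2.cvtColor(f,cv2.COLOR_RGB2GRAY).astype(int)
def edge(a,sgn):
    d=np.diff(a)*sgn; i=d.argmax(); 
    return i+.5
for col in (215,235,330,350): 
    r=100+edge(g[100:150,col],1); print("front",col,r,ray(c,E,[[col,r]],58.7))
for row in (145,170,200,225):
    l=170+edge(g[row,170:215],1); r=340+edge(g[row,340:385],-1); print(row,l,r,ray(c,E,[[l,row],[r,row]],58.7).round(1)[:,:2].tolist())
b=(H>100)&(H<130)&(S>120)
for m,s,ce in comps(b,500):
    for row in (180,200,220):
        x=np.where(m[row])[0]
        if len(x) and 230<x.mean()<330: print("bar",row,x.min(),x.max(), ray(c,E,[[x.min()-.5,row],[x.max()+.5,row]],-11+6)[:,:2].round(1).tolist())
    print(s, ray(c,E,[[277,s[1]-.5]],-5.3+0))
print(inc([482,-308,217],105.5))
```

```text
front 215 128.5 [[ 65.91197317 -35.15377443  58.7       ]]
front 235 128.5 [[ 65.84799326 -23.67806129  58.7       ]]
front 330 128.5 [[65.90070649 30.60423989 58.7       ]]
front 350 129.5 [[65.42627636 42.13063586 58.7       ]]
145 191.5 363.5 [[56.7, -49.2], [56.7, 50.4]]
170 192.5 362.5 [[42.1, -49.5], [42.1, 50.7]]
200 194.5 360.5 [[24.0, -49.4], [24.0, 50.7]]
225 196.5 379.5 [[8.2, -49.2], [8.2, 63.5]]
[  0  44  49  35 888] [[97.08879728  0.41499277 -5.3       ]]
bar 180 259 296 [[46.7, -6.9], [46.7, 8.2]]
bar 200 259 295 [[38.5, -7.0], [38.5, 7.9]]
bar 220 260 295 [[30.1, -6.7], [30.1, 8.0]]
[ 258  157   39  116 4255] [[55.94911246  0.42050014 -5.3       ]]
[259 303  37  28 908] [[-7.61693116  0.4240928  -5.3       ]]
(array([-0.003 , -0.0002,  0.0595]), array([-486.73, -201.46,    0.6 ]))
```

>>> step_arm(
  increments="0 0 0.01 -25 -10 0 -1;0 0 0.02 -75 -31 0 -1;0 0 0.03 -130 -54 0 -1;0 0 0.04 -185 -77 0 -1;0 0 0.05 -240 -99 0 -1;0 0 0.06 -295 -122 0 -1;0 0 0.06 -350 -145 0 -1;0 0 0.06 -405 -168 0 -1;0 0 0.06 -455 -188 0 -1;0 0 0.06 -480 -199 0 -1;0 0 0.06 -487 -201.5 0 -1;0 0 0.06 -487 -201.5 0 -1;0 0 0.06 -487 -201.5 0 -1",
)

```text
time: 6.32
tool_pos: [482.9, -306.8, 218.5]
tcp_rot: [-3.141, -0.001, 1.842]
contact_force: [0.4, 0.0, -3.6]
grip_width: 15.5
```

Run:
```python
from h import *
o=get_obs();c=capture("wrist");E=ext(c,o);f=c["frame"];cv2.imwrite("pics/w3.png",f[:,:,::-1])
print(o["time"],o["tool_pos"],np.degrees(o["tcp_rot"]),o["contact_force"],o["grip_width"],o["dq"].round(3))
hsv=cv2.cvtColor(f,cv2.COLOR_RGB2HSV);H,S,V=[hsv[:,:,i].astype(int) for i in range(3)]
for m,s,ce in comps((H>5)&(H<21)&(S>150),100):
    cn=np.argwhere(m)[:,::-1]; print("orange",s,ce,rect(ray(c,E,cn,45)))
for m,s,ce in comps((H>=22)&(H<34)&(S>110),10): print("pin?",s,ce,ray(c,E,[ce],53))
```

```text
6.325 [ 482.86055517 -306.7829842   218.4584249 ] [-1.79988264e+02 -5.82433402e-02  1.05539336e+02] [ 0.43040064  0.04307489 -3.64990178] 15.534387885018267 [ 0.003 -0.005 -0.002 -0.002 -0.001 -0.002]
orange [ 231   35   91   94 3537] [275.98953916  69.38394119] ((454.1100158691406, -206.16390991210938), (78.03165435791016, 79.21049499511719), 15.524259567260742)
orange [267  88  12  14 100] [272.65  94.5 ] ((453.786865234375, -217.017822265625), (9.910223960876465, 11.029101371765137), 61.62245178222656)
orange [312 259   9  58 241] [316.58921162 288.34439834] ((547.6619262695312, -387.8428039550781), (8.04863166809082, 65.51090240478516), 18.56838035583496)
orange [235 260   8  56 242] [238.31818182 288.0661157 ] ((470.17059326171875, -409.38372802734375), (7.367747783660889, 63.19145202636719), 13.749942779541016)
orange [ 114  325  324   13 1644] [309.65875912 331.80778589] ((520.7628173828125, -449.2476501464844), (356.2925109863281, 13.740694999694824), 15.664495468139648)
```

View pics/w3.png

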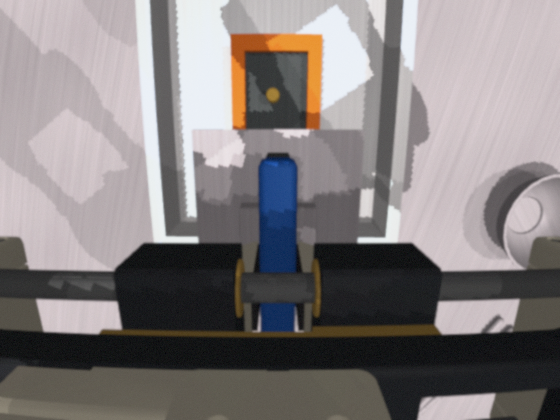

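Run:
```python
from h import *
o=get_obs();c=capture("wrist");E=ext(c,o);f=c["frame"]
cv2.imwrite("pics/w3c.png",cv2.resize(f[25:140,215:340,::-1],None,fx=5,fy=5,interpolation=cv2.INTER_NEAREST))
print("pin",ray(c,E,[[272.6,93.8]],53))
Et=np.linalg.inv(np.array(c["tool_from_camera"]))
h=o["tool_pos"][2]
print("pin tool",ray(c,Et,[[272.6,93.8],[272.6,94.5]],h-53))
print("seat corners tool",ray(c,Et,[[231,34.5],[323,34.5]],h-45))
t=capture("top");Eo=ext(t)
print("shift: want socket over pin: tool shift =pin-(0.9,0.65)")
```

```text
pin [[ 454.14556657 -217.10544143   53.        ]]
pin tool [[ 94.00693282  -3.68752957 165.61334656]
 [ 93.42173091  -3.68899762 165.61334656]]
seat corners tool [[144.50191009 -39.63553569 173.61334656]
 [144.5145625   39.83784769 173.61334656]]
shift: want socket over pin: tool shift =pin-(0.9,0.65)
```

View pics/w3c.png

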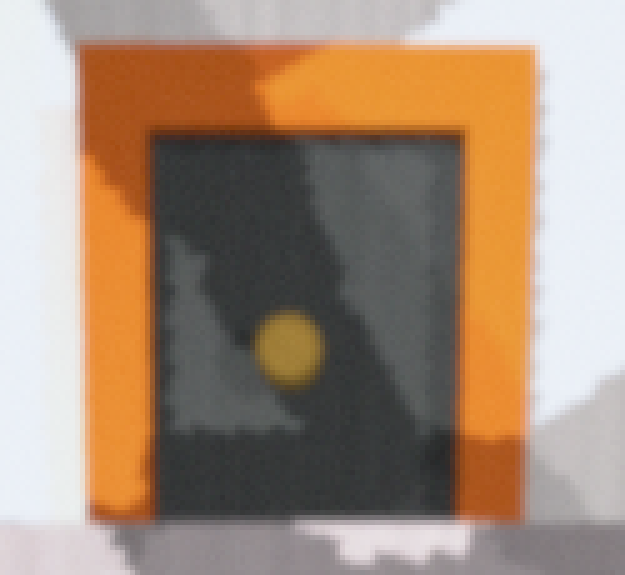

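>>> step_arm(
  increments="0 0 0 30 -2 0 -1;0 0 0 70 -4 0 -1;0 0 0 92.8 -4.5 0 -1;0 0 0 92.8 -4.5 20 -1;0 0 0 92.8 -4.5 55 -1;0 0 0 92.8 -4.5 80 -1;0 0 0 92.8 -4.5 92 -1;0 0 0 92.8 -4.5 92 -1;0 0 0 92.8 -4.5 92 -1;0 0 0 92.8 -4.5 92 -1",
)

```text
time: 7.72
tool_pos: [454.1, -220.1, 127.7]
tcp_rot: [3.14, 0.001, 1.841]
contact_force: [-0.3, -0.6, -3.4]
grip_width: 15.7
```

Run:
```python
from h import *
o=get_obs();print(o["time"],o["tool_pos"],np.degrees(o["tcp_rot"]),o["contact_force"],o["moment"],o["grip_width"])
R=Rn.from_euler('xyz',o["tcp_rot"])
print("socket at",o["tool_pos"]+R.apply([.9,.65,64.7]))
# pin measured in world
print("err tool", R.inv().apply(np.array([454.1,-217.1,53])-(o["tool_pos"]+R.apply([.9,.65,64.7]))))
```

```text
7.725 [ 454.13954732 -220.14108239  127.65968828] [1.79923755e+02 8.25093100e-02 1.05470527e+02] [-0.26156601 -0.62741226 -3.3641752 ] [-0.07477934  0.0565027   0.01420284] 15.661339135032822
socket at [ 454.63375856 -219.16713844   62.95938157]
err tool [2.14895751 0.02372554 9.95633766]
```

>>> step_arm(
  increments="0 0 0 0 0 0 -1;0 0 0 0 0 0 -1",
)

```text
time: 7.98
tool_pos: [453.7, -219.9, 127.0]
tcp_rot: [3.141, 0.0, 1.841]
contact_force: [-0.4, 0.1, -4.0]
grip_width: 15.5
```

Run:
```python
from h import *
o=get_obs();print(o["time"],o["tool_pos"],np.degrees(o["tcp_rot"]),o["contact_force"],o["dq"].round(4))
```

```text
7.975 [ 453.70915605 -219.88320661  126.95704552] [1.79978406e+02 1.66619260e-02 1.05467917e+02] [-0.38427511  0.11429688 -4.03686745] [ 0.0013  0.0048  0.0014  0.0002 -0.0019  0.001 ]
```

>>> step_arm(
  increments="0 0 0 1.5 0 2 -1;0 0 0 1.5 0 5 -1;0 0 0 1.5 0 8 -1;0 0 0 1.5 0 10 -1;0 0 0 1.5 0 12 -1;0 0 0 1.5 0 13 -1;0 0 0 1.5 0 13 -1;0 0 0 1.5 0 13 -1",
)

```text
time: 8.98
tool_pos: [453.3, -218.4, 113.8]
tcp_rot: [3.141, 0.0, 1.841]
contact_force: [-1.2, -0.2, -3.6]
grip_width: 15.5
```

Run:
```python
from h import *
o=get_obs();print(o["time"],o["tool_pos"],np.degrees(o["tcp_rot"]),o["contact_force"],o["moment"],o["grip_width"])
```

```text
8.975 [ 453.26712641 -218.40317654  113.76071149] [1.79990168e+02 2.31294558e-03 1.05468232e+02] [-1.24556967 -0.23867053 -3.63449702] [-0.10015708 -0.00261913  0.01234774] 15.54887383298449
```

The underside is now about 4 mm below the pin's top, with no upward reaction, so the pin is in the socket. I'll keep going down in stages.

>>> step_arm(
  increments="0 0 0 0 0 2 -1;0 0 0 0 0 4 -1;0 0 0 0 0 5 -1;0 0 0 0 0 6 -1;0 0 0 0 0 7 -1;0 0 0 0 0 7 -1;0 0 0 0 0 7 -1",
)

```text
time: 9.85
tool_pos: [453.4, -218.5, 107.3]
tcp_rot: [3.141, 0.001, 1.841]
contact_force: [-2.1, 0.6, 6.1]
grip_width: 15.5
```

>>> step_arm(
  increments="0 0 0 0 0 1 -1;0 0 0 0 0 2 -1;0 0 0 0 0 3 -1;0 0 0 0 0 3 -1;0 0 0 0 0 3 -1",
)

```text
time: 10.48
tool_pos: [453.5, -218.5, 104.8]
tcp_rot: [3.141, 0.001, 1.841]
contact_force: [-3.0, 1.4, 10.6]
grip_width: 15.8
```

>>> step_arm(
  increments="0 0 0 0 0 1 -1;0 0 0 0 0 2 -1;0 0 0 0 0 3 -1;0 0 0 0 0 3 -1;0 0 0 0 0 3 -1",
)

```text
time: 11.1
tool_pos: [453.6, -218.7, 103.5]
tcp_rot: [3.14, 0.002, 1.841]
contact_force: [-7.0, 3.3, 25.8]
grip_width: 15.7
```

Run:
```python
from h import *
o=get_obs();print(o["time"],o["tool_pos"],np.degrees(o["tcp_rot"]),o["contact_force"],o["moment"],o["grip_width"])
c=capture("scene");cv2.imwrite("pics/s4.png",cv2.resize(c["frame"][130:260,110:270,::-1],None,fx=4.5,fy=4.5,interpolation=cv2.INTER_CUBIC))
cv2.imwrite("pics/w4.png",capture("wrist")["frame"][:,:,::-1])
```

```text
11.1 [ 453.61240211 -218.65691199  103.53198969] [1.79905425e+02 1.23958555e-01 1.05487474e+02] [-6.97012956  3.33329413 25.83401924] [0.69263596 1.39052539 0.04708807] 15.672225884989306
```

View pics/s4.png

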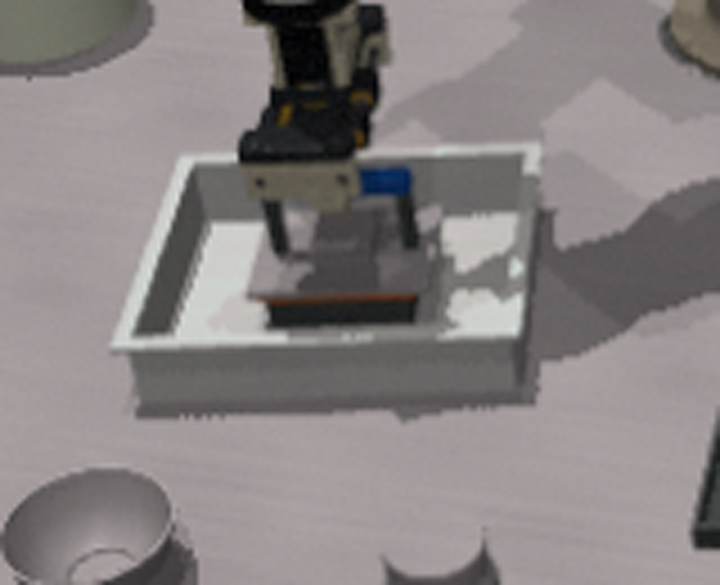

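View pics/w4.png

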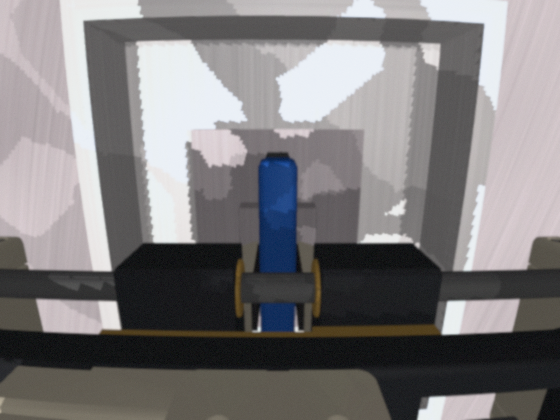

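>>> step_arm(
  increments="0 0 0 0 0 0.5 -1;0 0 0 0 0 1 -1;0 0 0 0 0 1 -1;0 0 0 0 0 1 -1;0 0 0 0 0 1 -1;0 0 0 0 0 1 -1;0 0 0 0 0 1 -1;0 0 0 0 0 1 -1",
)

```text
time: 12.2
tool_pos: [453.7, -218.7, 103.5]
tcp_rot: [3.139, 0.003, 1.841]
contact_force: [-10.3, 5.4, 35.3]
grip_width: 15.9
```

Run:
```python
from h import *
for i in range(3):
    o=get_obs();print(o["time"],o["tool_pos"],np.degrees(o["tcp_rot"]),o["contact_force"],o["moment"],o["grip_width"],o["dq"].round(4)); 
    c=capture("wrist");E=np.linalg.inv(np.array(c["tool_from_camera"]));g=cv2.cvtColor(c["frame"],cv2.COLOR_RGB2GRAY).astype(int)
f=c["frame"];hsv=cv2.cvtColor(f,cv2.COLOR_RGB2HSV);H,S,V=[hsv[:,:,i].astype(int) for i in range(3)]
for m,s,ce in comps((H>100)&(H<130)&(S>120),500): print(s)
print([100+np.abs(np.diff(g[100:150,k])).argmax()+.5 for k in (240,250,310,330,350)])
```

```text
12.2 [ 453.70475191 -218.71774787  103.45247241] [1.79879761e+02 1.59100876e-01 1.05490351e+02] [-10.33497966   5.43081511  35.3468692 ] [0.89667158 1.75374411 0.06409347] 15.915361653048976 [ 0.0002 -0.0002  0.0013  0.0002  0.0015  0.0009]
12.25 [ 453.72475889 -218.74218488  103.46938902] [1.79876360e+02 1.64354244e-01 1.05490876e+02] [-9.21366476  5.44402226 34.7997221 ] [ 0.85674389  1.77263079 -0.02984666] 16.16344442301856 [ 0.0002  0.0002  0.0003  0.0001 -0.0011 -0.0009]
12.3 [ 453.72290784 -218.72786606  103.46634496] [1.79877939e+02 1.63411189e-01 1.05492452e+02] [-9.98071537  5.46679875 34.50307399] [ 0.93525484  1.70409063 -0.02106647] 16.03619279915126 [ 0.0012  0.0007 -0.0004 -0.0014 -0.0019  0.0004]
[ 258  157   40  116 4285]
[259 303  37  28 910]
[np.float64(100.5), np.float64(128.5), np.float64(121.5), np.float64(128.5), np.float64(128.5)]
```

The stop is hard: 9 N more moved the cover only 0.05 mm. I'll ease back to about 26 N for margin and hand in.

>>> step_arm(
  increments="0 0 0 0 0 -0.5 -1;0 0 0 0 0 -1 -1;0 0 0 0 0 -1 -1;0 0 0 0 0 -1 -1",
)

```text
time: 12.85
tool_pos: [453.7, -218.7, 103.5]
tcp_rot: [3.14, 0.002, 1.841]
contact_force: [-7.8, 4.5, 26.0]
grip_width: 15.8
```

Run:
```python
from h import *
o=get_obs();print(o["time"],o["tool_pos"],o["contact_force"],o["grip_width"])
if o["contact_force"][2]>20 and o["tool_pos"][2]<104: print(close_job())
```

```text
12.85 [ 453.65457619 -218.66370816  103.5283348 ] [-7.8362632   4.4998994  26.00622202] 15.753444571431592
the job is handed in; nothing more can be done
None
```

I picked up the cover by its blue handle, lowered it onto the brass pin, pressed the seat home and handed the job in at 12.85 s, still gripping and pressing. No feeling about was needed: the wrist camera found the pin about (+5, −4) mm off the pan's centre, in tool axes. After a 1.5 mm correction the cover dropped straight on.

**Last checks:**
- **Pin in socket:** the cover's underside was about 4 mm below the pin's top with no upward reaction.
- **Seat home:** the tool height was 103.5 mm, against 103.7 mm expected with the seat fully home. Pressing 9 N harder moved it only about 0.05 mm, so it is on the hard stop.
- **Push held at hand-in:** 26 N downward, against about 12.5 N needed beyond the cover's own weight. It briefly reached about 35 N during the stop check.
- **Grip:** the opening was 15.8 mm on the 16 mm bar. The bar and the cover's edge had not shifted in the wrist view, so there was no slip.

**Disagreements:**
- A side force of about 9 N remained at the end, so the cover is probably pressing lightly on the pin. I did not relieve it.
- The top camera placed things about 2–3 mm off from the wrist camera, so I used the wrist camera's values.

My moves stayed clear of the shaker, the sauce bottle and the bowl, though I took no final picture to check them.

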